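# Lock the conduit stand with its linchpin

### The job

Lock the grinder's conduit stand: push its lock bar by the red knob fully home, so that the cross hole comes out on the other side. Take the orange linchpin from the wooden rack and push it down through the bar's hole until its head sits flat on the bar, with its ring's hinge across the bar. Then swing the ring up and over, past the bar's free end, until it hangs down round the bar, and let go; leave the blue and black pins in the rack and do not disturb the other loose things.

Things in the scene. Friction and masses are not known exactly. Their poses are not given: they have to be found in the camera images.
- stand: Grey fixed stand (place, yaw vary): plate 130 x 140 x 12 mm, guide block 50 (x) x 90 (y) x 148 high centred on the origin; on its +x side, 50 to 72 mm out, a dark V-rest 0.18 m high. Origin on the table under the block's centre, z up. The lock bar runs through the block along y, axis 130 mm up: red knob on the +y side, end with the cross hole comes out on the -y side.
- lock_bar (a joint): Slide of the steel lock bar (24 x 24 mm) along the stand's -y, m: 0.080, its stop, is fully home (dark collar against the block, hole 34 mm clear of the block's -y face). Starts 45 to 75 mm short of home, hole hidden in the block. Friction about 8 N; stays where left.
- bar_knob (a point): Centre of the outer (+y) face of the red knob on the lock bar, a disc 36 mm in diameter; push it along the stand's -y. Axes as the stand's.
- bar_hole (a point): Centre of the upper mouth of the lock bar's vertical through hole, 12.5 mm in diameter with a 1.5 mm chamfer, 24 mm deep, in the bar's upper face (142 mm above the table). Moves with the bar; axes as the stand's, so the bar's free end lies 18 mm off along -y.
- rack: Wooden pin rack 200 (x) x 56 (y) x 50 mm high, fixed (place and yaw vary), with three through holes 13 mm in diameter in a row along its x, 60 mm apart, in which the three linchpins stand in random order. Origin: centre of its underside.
- pin: Orange linchpin, about 0.14 kg, upright in the rack. Origin: on its axis at the head's underside (shoulder, resting on the rack's top), z up. Shank below: 10 mm in diameter, 38 long, last 6 tapered. Above: steel collar 22 in diameter to z = 14 mm. Its ring starts laid back on its -x side and swings over the top to +x, so in the bar +x must point to the bar's free end (the stand's -y).
- pin_grip (a point): Centre of the orange square grip on top of the linchpin, 14 x 14 mm (faces along the pin's x and y), from 13 to 34 mm above the shoulder; this point is 24 mm above it. Axes as the pin's. Fingers closing along the pin's x pass between the legs of the ring.
- pin_hinge (a point): Middle of the ring's hinge line, on the pin's axis 8 mm above the shoulder; the hinge line runs along the pin's y. Axes as the pin's.
- ring (a joint): Angle of the orange pin's ring, rad: 0 level to the pin's -x; 1.571 straight up; 3.142 level to +x; 4.712 (stop) hanging straight down. Starts 0.35 to 0.7. Stiff hinge (0.02 N m): stays where left. The ring is a U-shaped bow of 5 mm wire, legs 24 mm either side of the pin's axis, round end 50 mm from the hinge, then a stem with an orange ball.
- ring_ball (a point): Centre of the orange ball, 16 mm in diameter, on a 6 mm stem at the end of the linchpin's ring, 70 mm from the hinge line in the ring's plane. Pinched along the hinge line it can pivot between the fingers while the ring swings.
- blue_pin: Shorter blue linchpin with a like ring (shank 26 mm), standing in the rack; to be left there. Origin at its shoulder.
- black_pin: Black linchpin without a ring, standing in the rack; to be left there. Origin at its shoulder.
- wrench: Loose wrench 170 mm long lying on the table; not needed.
- screwdriver: Loose yellow screwdriver lying on the table; not needed.
- junction_box: Loose open metal box 100 x 100 x 45 mm; not needed.
- strut: Loose piece of steel channel 160 x 30 x 30 mm; not needed.
- tin: Loose green tin 70 mm in diameter and 70 mm high; not needed.
Mind the look-alikes: they are no part of the job. Leave any purple look-alike of the pin alone.

How it is judged:
By the outcome, as a careful person would: the job done as asked, in the order asked, and still so for the second after the job is handed in, with the robot touching nothing.
It also fails if it takes over 72 s, if anything falls off the work surface, if the arm or the gripper's body presses on something with over 40 N, if the wrist force passes 120 N, or if a joint passes its speed limit or range.

### The arm

A 7-joint arm with a two-finger parallel gripper is mounted at the origin on the work surface. World frame = base frame: x ahead of the robot, y to its left, z up, the work surface at z = 0. Lengths are in m, angles in degrees, forces in N, time in s.
With the tool pointing down it reaches from about 0.35 to 0.9 m from the base axis. Payload 8.1 kg.
Tool frame: the origin (TCP) lies at the very end of the fingers, on their centre line; the grasp point (between the pads) lies 19 mm behind it; z points along the fingers, x is the direction in which the jaws open and shut, and the axes are right-handed (so a half turn about z gives the same grasp; the last joint's range is limited). The gripper opens to 92 mm and grips with 3 to 60 N. Pads are 19 mm wide; open, the fingers measure 130 mm over their backs; the gripper's body (75 mm by 190 mm) begins 47 mm behind the grasp point.
Start: joints at [60.355, 24.895, 1.432, 90.138, -0.665, 64.973, -4.303], TCP at [0.252, -0.572, 0.227] pointing down, gripper open.
Joint ranges: [-149.89, 149.89], [-25.12, 119.58], [-72.63, 75.52], [4.76, 147.25], [-75.54, 255.54], [6.69, 114.76], [-157.13, 157.13]. Speed limits (degrees/s): [127.2, 127.2, 172.46, 172.46, 180, 180, 180].

### API

Orientations are given as a 3x3 rotation matrix whose columns are the frame's x, y, z axes.
In Python, from plant import r gives the robot as it stands. The module is installed in compiled form; this text tells all that it offers.
- The arm moves only by the tool drive_tool, never from a script. Its argument "plan" is a list of rows, each an object with "offset": the shift along the tool's x, y, z in m, a list of three; "rotation": the turn, a rotation vector about the tool's x, y, z in rad, a list of three; "claw": the finger opening in m, from 0 to 0.0918. A call has 1 to 12 rows; each row is the pose to reach, as a shift and turn from the pose measured when the call began, along the tool's axes at that moment; what a row does not reach only later rows make up. A row lasts 1/10 s, in which the tool goes at most 50 mm and 8.59 degrees, less where a joint would pass 70% of its speed; a pose out of reach is approached as far as the arm can. A call with a gripper value outside its range is refused whole. The fingers move at their own pace and stop on an object; the grip force is fixed at half the most. Time passes only in rows, so rows that repeat a pose let the fingers close. It gives the time, the measured TCP pose, the force and the opening at its end, in the units of the state.
- r.sense(): the state, without advancing time (a new reading comes with each control period).
- r.capture(name): name is "scene" or "top" or "wrist"; returns a dict with "image" (384x512x3 uint8, red, green, blue), "mtx" (3x3 intrinsics, pixels), "cam_to_world" (4x4, takes a point from camera to world coordinates). Camera axes: x right, y up, looking along -z (the intrinsics and any distortion apply to the point x, -y, -z); pixel columns grow to the right and rows downward; lengths in m; the calibration is good to about 2 mm. A picture is of the moment at which its call begins. There is no depth.
- r.sign_off(): hands the job in, once; it reports no verdict.
The state is a dict: "t": time; "joints": joint angles; "dq": joint speeds; "joint_torque": joint torques, N m; "ee_pos": TCP position; "tool_rot": TCP orientation; "ft_force": force on the tool from outside, world axes, zero at the start; "moment": the same for the moment, N m; "gripper_width": finger opening in m.
Only numpy, scipy, OpenCV 4.12 (cv2) and the standard library are available. Lean on these libraries where they do the work, as an engineer would, in place of code of your own. Each camera call takes 0.05 s, during which the arm holds its last target. There are 200 camera calls.

## Working session

There is one attempt and no reset: what is moved stays moved. The work goes in short steps, Python scripts to look and compute and a tool call to move; the robot and the scene stay as the last step left them, time stands still between calls to the robot, and variables do not carry over. Pictures are saved under pics/ and viewed, about 8 in all and at most 12, crops included, and the job is handed in when it is done.

Besides the shell and the picture viewer there is one more tool, called after "Call:" as name(argument=value, ...) on one line, values as JSON. drive_tool: Moves the arm, as the interface text tells. Its arguments: {"type":"object","properties":{"plan":{"type":"array"}},"required":["plan"]}

```bash
mkdir -p pics; ls; cat > h.py <<'E'
import numpy as np, cv2
from plant import r
np.set_printoptions(precision=4,suppress=True)
def snap(n,fn=None,crop=None,s=1):
    c=r.capture(n); im=c["image"][:,:,::-1]
    np.savez("pics/%s.npz"%fn,m=c["mtx"],T=c["cam_to_world"],im=im)
    if crop: im=im[crop[1]:crop[3],crop[0]:crop[2]]
    im=cv2.resize(im,None,fx=s,fy=s,interpolation=cv2.INTER_CUBIC)
    cv2.imwrite("pics/%s.png"%fn,im); return c
def load(fn): d=np.load("pics/%s.npz"%fn); return d
def ray(d,u,v):
    m,T=d["m"],d["T"]; p=np.linalg.inv(m)@[u,v,1]; w=T[:3,:3]@[p[0],-p[1],-p[2]]; return T[:3,3],w
def onz(d,u,v,z):
    o,w=ray(d,u,v); return o+w*(z-o[2])/w[2]
def proj(d,P):
    m,T=d["m"],d["T"]; q=T[:3,:3].T@(np.array(P)-T[:3,3]); p=m@[q[0],-q[1],-q[2]]; return p[:2]/p[2]
def tri(obs):
    A=np.zeros((3,3));b=np.zeros(3)
    for d,u,v in obs:
        o,w=ray(d,u,v); w=w/np.linalg.norm(w); M=np.eye(3)-np.outer(w,w); A+=M;b+=M@o
    return np.linalg.solve(A,b)
E
python3 - <<'E'
from h import *
a=snap("scene","s0");b=snap("top","t0")
im=np.vstack([a["image"],b["image"]])[:,:,::-1]
for c in(a,b): print(c["mtx"],c["cam_to_world"])
cv2.imwrite("pics/st.png",cv2.resize(np.hstack([a["image"],b["image"]])[:,:,::-1],None,fx=.78,fy=.78))
s=r.sense();print(s)
E
```

```text
pics
[[442.3756   0.     252.9791]
 [  0.     442.3756 184.7003]
 [  0.       0.       1.    ]] [[ 0.2434 -0.8143  0.5269  1.1609]
 [ 0.9699  0.2008 -0.1377 -0.2259]
 [ 0.0063  0.5446  0.8387  1.1669]
 [ 0.      0.      0.      1.    ]]
[[398.033    0.     253.4981]
 [  0.     398.033  194.6139]
 [  0.       0.       1.    ]] [[-0.0706  0.9739 -0.2157  0.292 ]
 [-0.9975 -0.0692  0.0142 -0.0671]
 [-0.0011  0.2162  0.9764  1.1488]
 [ 0.      0.      0.      1.    ]]
{'t': 0.1, 'joints': array([60.3556, 24.9322,  1.4311, 90.1845, -0.6639, 64.9746, -4.3015]), 'dq': array([-0.0037, -0.0307,  0.0082, -0.1553,  0.1141,  0.023 ,  0.074 ]), 'joint_torque': array([  0.004 , -66.9123,   0.9885, -31.5149,  -0.0605,   0.0375,
         0.0001]), 'ee_pos': array([ 0.2516, -0.5716,  0.226 ]), 'tool_rot': array([[ 0.403 , -0.9152, -0.0007],
       [-0.9152, -0.403 ,  0.0013],
       [-0.0014,  0.0001, -1.    ]]), 'ft_force': array([0.2202, 0.5048, 0.2479]), 'moment': array([-0.0352, -0.0087, -0.0262]), 'gripper_width': 0.09170548822055756}
```

```bash
python3 - <<'E'
from h import *
for n in("s0","t0"): cv2.imwrite("pics/%sx.png"%n,cv2.resize(load(n)["im"],None,fx=1.5,fy=1.5,interpolation=2))
E
```

```text
(no output)
```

View pics/s0x.png

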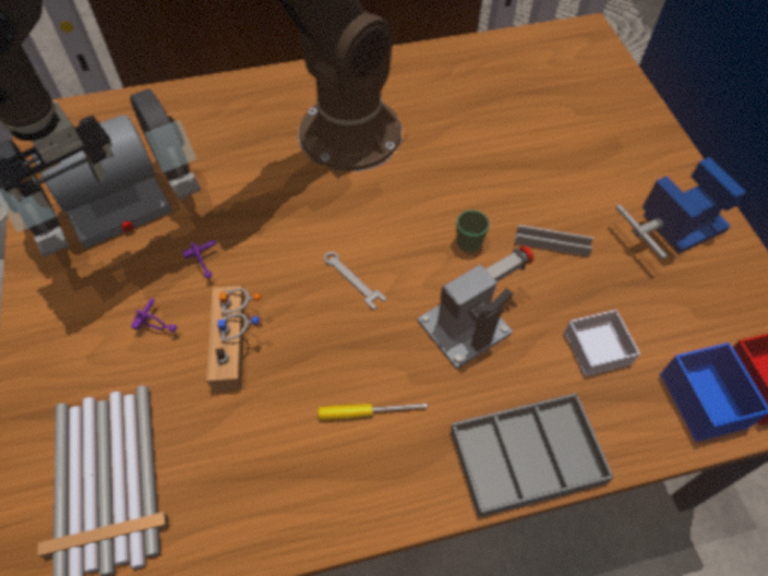

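View pics/t0x.png

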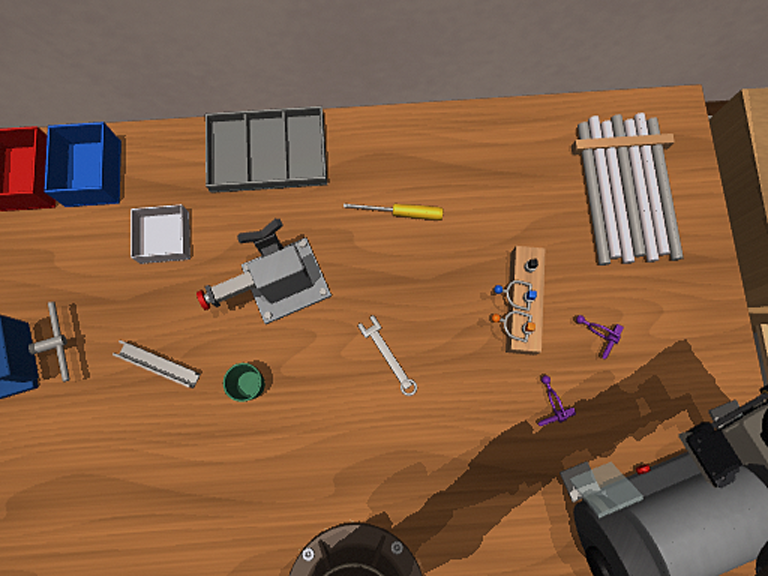

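```bash
python3 - <<'E'
from h import *
t=load("t0");s=load("s0")
T=lambda u,v,z:onz(t,u/1.5,v/1.5,z)
S=lambda u,v,z:onz(s,u/1.5,v/1.5,z)
print("orange grip",T(531,326,.084),S(223,296,.084),tri([(t,531/1.5,326/1.5),(s,223/1.5,296/1.5)]))
print("blue",T(531,295,.084),S(222,324,.084)); print("black",T(532,264,.08),S(221,354,.08))
print("ball",tri([(t,494/1.5,318/1.5),(s,257/1.5,296/1.5)]))
print("rack corners",T(516,247,.05),T(545,247,.05),T(541,352,.05),T(508,351,.05))
print("knob",T(203,299,.13),S(527,255,.13),tri([(t,203/1.5,299/1.5),(s,527/1.5,255/1.5)]))
for p in [(308,238),(330,295),(267,322)]:print("plate",T(*p,.012))
for p in [(421,320),(462,364),(510,332)]:print("plateS",S(*p,.012))
for p in [(292,248),(308,281),(257,291),(242,262)]: print("blocktop",T(*p,.148))
E
```

```text
orange grip [ 0.4452 -0.3494  0.084 ] [ 0.4508 -0.3484  0.084 ] [ 0.4463 -0.3501  0.0776]
blue [ 0.502  -0.3565  0.084 ] [ 0.5113 -0.3574  0.084 ]
black [ 0.5611 -0.3668  0.08  ] [ 0.5705 -0.367   0.08  ]
ball [ 0.4648 -0.2853  0.0815]
rack corners [ 0.6043 -0.3489  0.05  ] [ 0.6004 -0.4043  0.05  ] [ 0.4006 -0.3707  0.05  ] [ 0.4068 -0.3102  0.05  ]
knob [0.5264 0.2272 0.13  ] [0.5281 0.2297 0.13  ] [0.5271 0.2291 0.1283]
plate [0.663 0.052 0.012]
plate [0.544  0.0144 0.012 ]
plate [0.4994 0.1384 0.012 ]
plateS [0.554  0.0192 0.012 ]
plateS [0.6656 0.0687 0.012 ]
plateS [0.6222 0.1821 0.012 ]
blocktop [0.6024 0.0664 0.148 ]
blocktop [0.5412 0.0412 0.148 ]
blocktop [0.5298 0.1294 0.148 ]
blocktop [0.5832 0.154  0.148 ]
```

```bash
cat >> h.py <<'E'
from scipy.spatial.transform import Rotation as Ro
def rot(yaw):  # tool down, tool x at heading -90+yaw deg (stand yaw)
    a=np.radians(yaw-90); x=np.array([np.cos(a),np.sin(a),0]); z=np.array([0,0,-1.]); return np.c_[x,np.cross(z,x),z]
def go(P,R,s=None):
    s=s or r.sense(); R0=s["tool_rot"]
    print("off",R0.T@(np.array(P)-s["ee_pos"]),"rot",Ro.from_matrix(R0.T@R).as_rotvec())
E
python3 - <<'E'
from h import *
go([.505,.295,.24],rot(17))
E
```

```text
off [-0.691  -0.5811 -0.0131] rot [0.0002 0.0014 0.118 ]
```

Call:
drive_tool(plan=[{"offset": [-0.691,-0.581,-0.03],"rotation": [0,0,0.118],"claw": 0},{"offset": [-0.691,-0.581,-0.03],"rotation": [0,0,0.118],"claw": 0},{"offset": [-0.691,-0.581,-0.03],"rotation": [0,0,0.118],"claw": 0},{"offset": [-0.691,-0.581,-0.03],"rotation": [0,0,0.118],"claw": 0},{"offset": [-0.691,-0.581,-0.03],"rotation": [0,0,0.118],"claw": 0},{"offset": [-0.691,-0.581,-0.03],"rotation": [0,0,0.118],"claw": 0},{"offset": [-0.691,-0.581,-0.03],"rotation": [0,0,0.118],"claw": 0},{"offset": [-0.691,-0.581,-0.03],"rotation": [0,0,0.118],"claw": 0},{"offset": [-0.691,-0.581,-0.03],"rotation": [0,0,0.118],"claw": 0},{"offset": [-0.691,-0.581,-0.03],"rotation": [0,0,0.118],"claw": 0},{"offset": [-0.691,-0.581,-0.03],"rotation": [0,0,0.118],"claw": 0},{"offset": [-0.691,-0.581,-0.03],"rotation": [0,0,0.118],"claw": 0}])

```text
t: 1.3
ee_pos: [0.4199, 0.0055, 0.2469]
tool_rot: [[0.292, -0.956, -0.0], [-0.956, -0.292, 0.001], [-0.001, 0.0, -1.0]]
ft_force: [0.3, -0.3, 0.2]
gripper_width: 0.0019
```

Call:
drive_tool(plan=[{"offset": [-0.252,-0.166,0],"rotation": [0,0,0],"claw": 0},{"offset": [-0.252,-0.166,0],"rotation": [0,0,0],"claw": 0},{"offset": [-0.252,-0.166,0],"rotation": [0,0,0],"claw": 0},{"offset": [-0.252,-0.166,0],"rotation": [0,0,0],"claw": 0},{"offset": [-0.252,-0.166,0],"rotation": [0,0,0],"claw": 0},{"offset": [-0.252,-0.166,0],"rotation": [0,0,0],"claw": 0},{"offset": [-0.252,-0.166,0],"rotation": [0,0,0],"claw": 0},{"offset": [-0.252,-0.166,0],"rotation": [0,0,0],"claw": 0}])

```text
t: 2.1
ee_pos: [0.5044, 0.2966, 0.2463]
tool_rot: [[0.295, -0.956, -0.002], [-0.956, -0.295, 0.001], [-0.002, 0.002, -1.0]]
ft_force: [0.4, -1.6, -0.3]
gripper_width: 0.0008
```

```bash
python3 - <<'E'
from h import *
c=snap("wrist","w1",s=1.5); print(c["cam_to_world"], c["mtx"]); print(r.sense()["ee_pos"])
E
```

```text
[[ 0.2954  0.9143  0.2772  0.579 ]
 [-0.9554  0.2833  0.0836  0.3183]
 [-0.0021 -0.2895  0.9572  0.4041]
 [ 0.      0.      0.      1.    ]] [[298.9372   0.     256.6463]
 [  0.     298.9372 195.2118]
 [  0.       0.       1.    ]]
[0.5047 0.2947 0.2464]
```

View pics/w1.png

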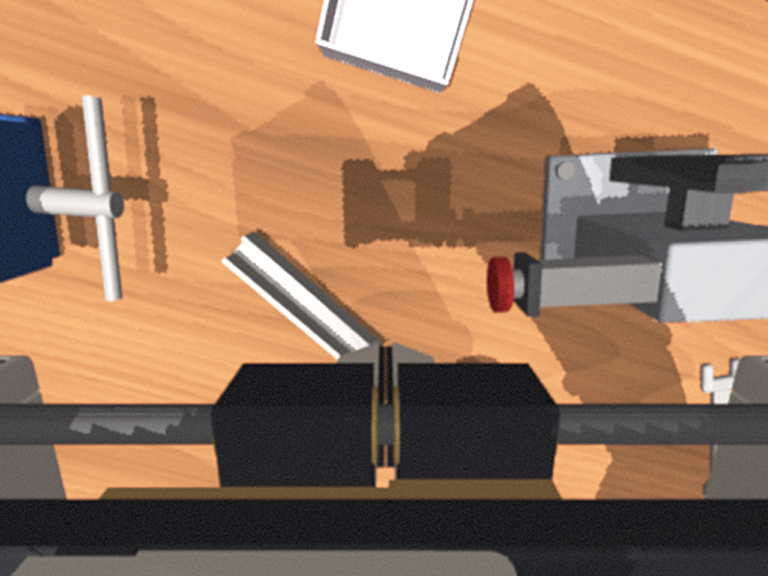

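```bash
python3 - <<'E'
from h import *
w=load("w1")
W=lambda u,v,z:onz(w,u/1.5,v/1.5,z)
print("knob face",W(495,284,.13), W(500,257,.148),W(496,312,.112))
print("bar edge top",W(541,263,.142),W(660,258,.142))
print("bar edge bot",W(541,306,.142),W(660,297,.142),W(541,306,.118),W(660,303,.118))
print("block face +y top",W(668,241,.148),W(660,320,.148))
print("plate",W(545,157,.012))
E
```

```text
knob face [0.5259 0.2294 0.13  ] [0.5455 0.2384 0.148 ] [0.5038 0.2157 0.112 ]
bar edge top [0.5485 0.2118 0.142 ] [0.5723 0.1453 0.142 ]
bar edge bot [0.5234 0.2012 0.142 ] [0.5503 0.134  0.142 ] [0.5183 0.1904 0.118 ] [0.5439 0.1151 0.118 ]
block face +y top [0.5828 0.1495 0.148 ] [0.5378 0.1314 0.148 ]
plate [0.6184 0.1913 0.012 ]
```

```bash
python3 - <<'E'
from h import *
go([.512,.266,.122],rot(20.5));go([.5447,.1813,.122],rot(20.5))
E
```

```text
off [0.0297 0.0012 0.1244] rot [ 0.0017  0.0005 -0.0607]
off [ 0.1202 -0.0053  0.1243] rot [ 0.0017  0.0005 -0.0607]
```

Call:
drive_tool(plan=[{"offset": [0.029,0.001,0.06],"rotation": [0,0,-0.06],"claw": 0},{"offset": [0.029,0.001,0.1],"rotation": [0,0,-0.06],"claw": 0},{"offset": [0.029,0.001,0.124],"rotation": [0,0,-0.06],"claw": 0},{"offset": [0.029,0.001,0.124],"rotation": [0,0,-0.06],"claw": 0},{"offset": [0.042,0,0.124],"rotation": [0,0,-0.06],"claw": 0},{"offset": [0.054,-0.001,0.124],"rotation": [0,0,-0.06],"claw": 0},{"offset": [0.066,-0.002,0.124],"rotation": [0,0,-0.06],"claw": 0},{"offset": [0.078,-0.003,0.124],"rotation": [0,0,-0.06],"claw": 0},{"offset": [0.09,-0.004,0.124],"rotation": [0,0,-0.06],"claw": 0},{"offset": [0.1,-0.004,0.124],"rotation": [0,0,-0.06],"claw": 0},{"offset": [0.108,-0.005,0.124],"rotation": [0,0,-0.06],"claw": 0}])

```text
t: 3.25
ee_pos: [0.54, 0.1935, 0.1243]
tool_rot: [[0.35, -0.937, -0.002], [-0.937, -0.35, 0.002], [-0.003, 0.001, -1.0]]
ft_force: [-8.9, 6.5, 0.7]
gripper_width: 0.0003
```

Call:
drive_tool(plan=[{"offset": [0.005,0,0],"rotation": [0,0,0],"claw": 0},{"offset": [0.01,0,0],"rotation": [0,0,0],"claw": 0},{"offset": [0.014,0,0],"rotation": [0,0,0],"claw": 0},{"offset": [0.017,0,0],"rotation": [0,0,0],"claw": 0},{"offset": [0.017,0,0],"rotation": [0,0,0],"claw": 0}])

```text
t: 3.75
ee_pos: [0.5447, 0.1809, 0.1264]
tool_rot: [[0.352, -0.936, -0.002], [-0.936, -0.352, 0.007], [-0.008, -0.001, -1.0]]
ft_force: [-8.0, 11.6, -4.1]
gripper_width: 0.0002
```

Call:
drive_tool(plan=[{"offset": [0.008,0,0.002],"rotation": [0,0,0],"claw": 0},{"offset": [0.012,0,0.003],"rotation": [0,0,0],"claw": 0},{"offset": [0.012,0,0.003],"rotation": [0,0,0],"claw": 0}])

```text
t: 4.05
ee_pos: [0.5447, 0.1809, 0.1265]
tool_rot: [[0.36, -0.933, -0.004], [-0.933, -0.36, 0.021], [-0.021, -0.003, -1.0]]
ft_force: [-19.3, 31.3, 4.9]
gripper_width: 0.0007
```

```bash
python3 - <<'E'
from h import *
go([.55,-.0,.30],rot(20.5))
E
```

```text
off [ 0.1669  0.0596 -0.1773] rot [-0.0033  0.0212  0.0109]
```

Call:
drive_tool(plan=[{"offset": [-0.025,0,0],"rotation": [0,0.02,0.01],"claw": 0},{"offset": [-0.025,0,-0.04],"rotation": [0,0.02,0.01],"claw": 0},{"offset": [-0.025,0,-0.09],"rotation": [0,0.02,0.01],"claw": 0.02},{"offset": [0.01,0.03,-0.13],"rotation": [0,0.02,0.01],"claw": 0.024},{"offset": [0.06,0.06,-0.17],"rotation": [0,0.02,0.01],"claw": 0.024},{"offset": [0.11,0.06,-0.178],"rotation": [0,0.02,0.01],"claw": 0.024},{"offset": [0.167,0.06,-0.178],"rotation": [0,0.02,0.01],"claw": 0.024},{"offset": [0.167,0.06,-0.178],"rotation": [0,0.02,0.01],"claw": 0.024},{"offset": [0.167,0.06,-0.178],"rotation": [0,0.02,0.01],"claw": 0.024}])

```text
t: 4.95
ee_pos: [0.5514, -0.0079, 0.3034]
tool_rot: [[0.342, -0.94, 0.007], [-0.94, -0.342, -0.001], [0.003, -0.006, -1.0]]
ft_force: [-0.3, -0.6, -0.3]
gripper_width: 0.0238
```

```bash
python3 - <<'E'
from h import *
c=snap("wrist","w2"); s=r.sense();print(s["ee_pos"],s["ft_force"]); w=load("w2")
p=proj(w,[.6036,.024,.142]);print(p)
u,v=[int(q) for q in p]; u0,v0=max(0,min(u-110,512-220)),max(0,min(v-80,384-160)); print(u0,v0)
cv2.imwrite("pics/w2c.png",cv2.resize(w["im"][v0:v0+160,u0:u0+220],None,fx=3.5,fy=3.5,interpolation=2))
E
```

```text
[ 0.5506 -0.0043  0.303 ] [ 0.0299  0.2381 -0.2694]
[243.8209 123.8975]
133 43
```

View pics/w2c.png

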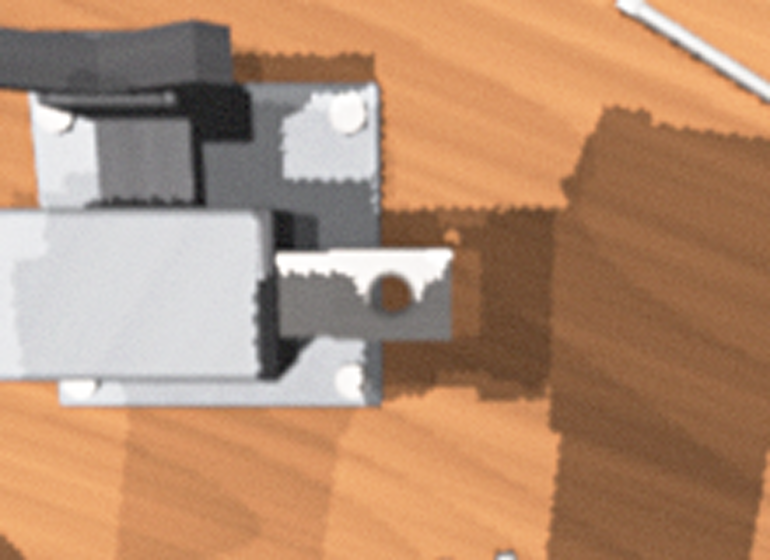

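```bash
python3 - <<'E'
from h import *
w=load("w2")
W=lambda u,v,z:onz(w,133+u/3.5,43+v/3.5,z)
h=W(391,293,.142);print("hole",h)
e1,e2=W(452,251,.142),W(452,339,.142);print("end",e1,e2,np.linalg.norm(e1-e2),(e1+e2)/2,np.linalg.norm((e1+e2)/2-h))
a=lambda d:np.degrees(np.arctan2(d[0],-d[1]))
print("edge ang",a(e1-W(280,250,.142)),a(e2-W(280,338,.142)))
print("block ang",a(W(262,212,.148)-W(0,209,.148)),a(W(262,378,.148)-W(0,378,.148)))
print("plate ang", a(W(378,84,.012)-W(35,84,.012)),a(W(378,404,.012)-W(60,404,.012)))
b=(W(262,212,.148)+W(264,379,.148))/2;print("face mid",b,np.linalg.norm((b-h)[:2]),np.linalg.norm(W(262,212,.148)-W(264,379,.148)))
print("axis ang",a((e1+e2)/2-b))
E
```

```text
hole [0.6012 0.0222 0.142 ]
end [0.6188 0.0093 0.142 ] [0.5947 0.0003 0.142 ] 0.02568906315129713 [0.6068 0.0048 0.142 ] 0.01823046308102898
edge ang 19.69669026533046 19.67667799028991
block ang 19.395902943791572 20.000196497653537
plate ang 20.040580986292152 19.996315685257755
face mid [0.5876 0.0569 0.148 ] 0.037323202962725836 0.04786856779533486
axis ang 20.163913035402672
```

```bash
python3 - <<'E'
from h import *
go([.39,-.336,.22],rot(-12))
E
```

```text
off [0.2558 0.2658 0.0816] rot [-0.0065  0.0007  0.5619]
```

Call:
drive_tool(plan=[{"offset": [0.256,0.266,0.02],"rotation": [-0.006,0,0.56],"claw": 0.024},{"offset": [0.256,0.266,0.02],"rotation": [-0.006,0,0.56],"claw": 0.024},{"offset": [0.256,0.266,0.04],"rotation": [-0.006,0,0.56],"claw": 0.024},{"offset": [0.256,0.266,0.08],"rotation": [-0.006,0,0.56],"claw": 0.024},{"offset": [0.256,0.266,0.08],"rotation": [-0.006,0,0.56],"claw": 0.024},{"offset": [0.256,0.266,0.08],"rotation": [-0.006,0,0.56],"claw": 0.024},{"offset": [0.256,0.266,0.08],"rotation": [-0.006,0,0.56],"claw": 0.024},{"offset": [0.256,0.266,0.08],"rotation": [-0.006,0,0.56],"claw": 0.024},{"offset": [0.256,0.266,0.08],"rotation": [-0.006,0,0.56],"claw": 0.024},{"offset": [0.256,0.266,0.08],"rotation": [-0.006,0,0.56],"claw": 0.024},{"offset": [0.256,0.266,0.08],"rotation": [-0.006,0,0.56],"claw": 0.024}])

```text
t: 6.1
ee_pos: [0.3912, -0.3349, 0.2228]
tool_rot: [[-0.204, -0.979, 0.002], [-0.979, 0.204, 0.0], [-0.001, -0.002, -1.0]]
ft_force: [1.0, -0.2, 0.4]
gripper_width: 0.0239
```

```bash
python3 - <<'E'
from h import *
c=snap("wrist","w3"); s=r.sense();print(s["ee_pos"],s["tool_rot"]); w=load("w3")
p=proj(w,[.446,-.34,.08]);print(p)
u,v=[int(q) for q in p]; u0,v0=max(0,min(u-110,512-220)),max(0,min(v-80,384-160)); print(u0,v0)
cv2.imwrite("pics/w3c.png",cv2.resize(w["im"][v0:v0+160,u0:u0+220],None,fx=3.5,fy=3.5,interpolation=2))
E
```

```text
[ 0.3912 -0.3348  0.2227] [[-0.2033 -0.9791  0.0023]
 [-0.9791  0.2033  0.0003]
 [-0.0007 -0.0022 -1.    ]]
[249.671  130.2392]
139 50
```

View pics/w3c.png

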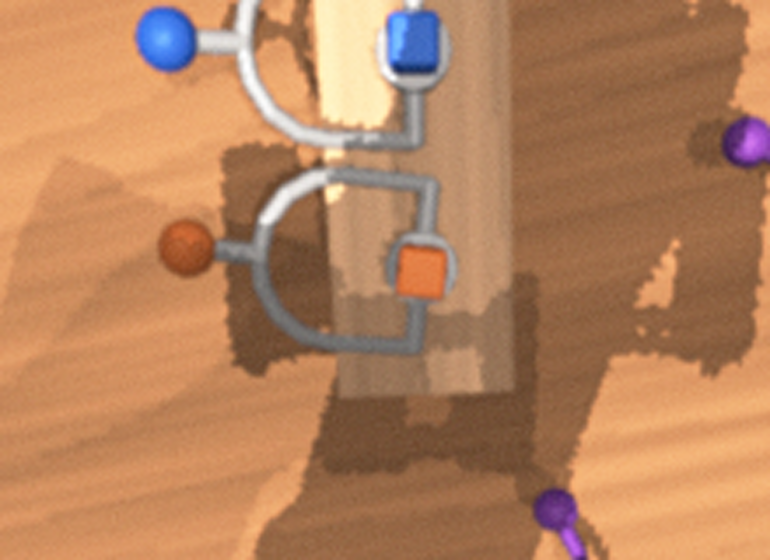

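```bash
python3 - <<'E'
from h import *
w=load("w3")
W=lambda u,v,z:onz(w,139+u/3.5,50+v/3.5,z)
g=W(422,271,.084);h1,h2=W(431,185,.058),W(416,348,.058)
print("grip",g,"hinge",(h1+h2)/2,np.linalg.norm(h1-h2),"pin yaw",np.degrees(np.arctan2((h1-h2)[1],(h1-h2)[0])))
# ball: distance 70 from hinge
o,d=ray(w,139+187/3.5,50+247/3.5); t=load("t0")
B=tri([(w,139+187/3.5,50+247/3.5),(t,494/1.5,318/1.5)]);print("ball",B)
P=(h1+h2)/2
for z in np.arange(.07,.11,.005):
    b=onz(w,139+187/3.5,50+247/3.5,z);print(z,b,np.linalg.norm(b-P),np.degrees(np.arctan2(b[0]-P[0],b[1]-P[1])))
e=W(400,250,.084),W(445,250,.084),W(443,299,.084),W(397,297,.084);print(e)
R=rot(0)
for y in(-15,-17):go([*((g+P)/2)[:2],.066],rot(y))
E
```

```text
grip [ 0.4469 -0.3501  0.084 ] hinge [ 0.4459 -0.3505  0.058 ] 0.04818247987677788 pin yaw -16.916513846808083
ball [ 0.4662 -0.2862  0.0751]
0.07 [ 0.4664 -0.285   0.07  ] 0.0697552443251725 17.36683529205169
0.07500000000000001 [ 0.4664 -0.286   0.075 ] 0.06979580940529319 17.644905972164374
0.08000000000000002 [ 0.4664 -0.2871  0.08  ] 0.07020984173974863 17.931490234067102
0.08500000000000002 [ 0.4664 -0.2882  0.085 ] 0.07099080722604954 18.226970120029385
0.09000000000000002 [ 0.4664 -0.2893  0.09  ] 0.07212678774905157 18.53174986705074
0.09500000000000003 [ 0.4665 -0.2903  0.095 ] 0.07360134698694298 18.846257455141533
0.10000000000000003 [ 0.4665 -0.2914  0.1   ] 0.07539462190695745 19.17094627772439
0.10500000000000004 [ 0.4665 -0.2925  0.105 ] 0.07748448692221423 19.506296944331684
(array([ 0.4537, -0.3453,  0.084 ]), array([ 0.4512, -0.3575,  0.084 ]), array([ 0.4383, -0.3543,  0.084 ]), array([ 0.4414, -0.3419,  0.084 ]))
off [ 0.0041 -0.0569  0.1568] rot [-0.0021  0.0008  0.0571]
off [ 0.0041 -0.0569  0.1568] rot [-0.0021  0.0008  0.092 ]
```

Call:
drive_tool(plan=[{"offset": [0.004,-0.057,0.06],"rotation": [-0.002,0,0.092],"claw": 0.028},{"offset": [0.004,-0.057,0.09],"rotation": [-0.002,0,0.092],"claw": 0.028},{"offset": [0.004,-0.057,0.09],"rotation": [-0.002,0,0.092],"claw": 0.028},{"offset": [0.004,-0.057,0.12],"rotation": [-0.002,0,0.092],"claw": 0.028},{"offset": [0.004,-0.057,0.142],"rotation": [-0.002,0,0.092],"claw": 0.028},{"offset": [0.004,-0.057,0.156],"rotation": [-0.002,0,0.092],"claw": 0.028},{"offset": [0.004,-0.057,0.156],"rotation": [-0.002,0,0.092],"claw": 0.028}])

```text
t: 6.85
ee_pos: [0.4461, -0.3493, 0.0662]
tool_rot: [[-0.291, -0.957, -0.001], [-0.957, 0.291, 0.002], [-0.002, 0.002, -1.0]]
ft_force: [-0.2, -1.0, 0.4]
gripper_width: 0.0281
```

```bash
python3 - <<'E'
from h import *
c=snap("wrist","w4"); s=r.sense();print(s["ee_pos"],s["tool_rot"],s["ft_force"]); w=load("w4")
print(proj(w,[.4464,-.3503,.07]))
cv2.imwrite("pics/w4c.png",cv2.resize(w["im"][150:350,140:400],None,fx=3,fy=3,interpolation=2))
E
```

```text
[ 0.4467 -0.3498  0.0673] [[-0.2916 -0.9566  0.0001]
 [-0.9566  0.2916  0.0011]
 [-0.0011  0.0002 -1.    ]] [-0.8829  0.0365  0.6799]
[256.5871 247.4946]
```

View pics/w4c.png

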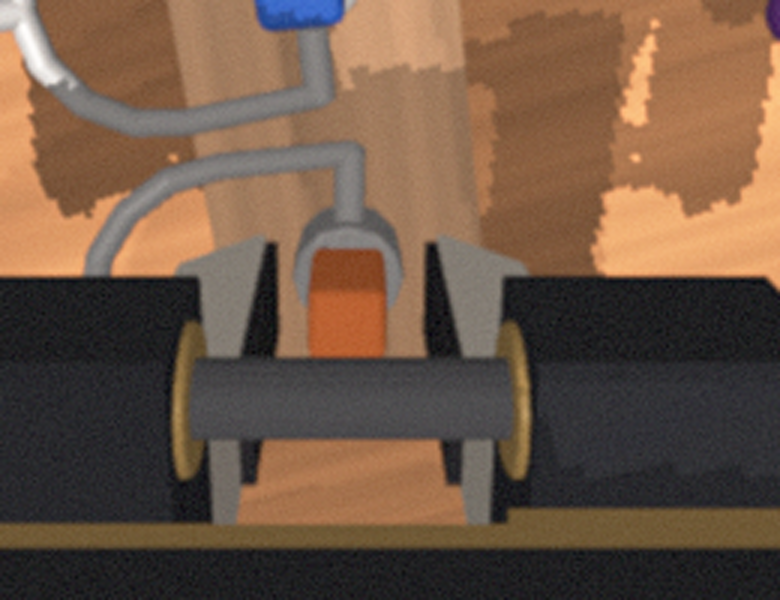

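Call:
drive_tool(plan=[{"offset": [0,0,0],"rotation": [0,0,0],"claw": 0.006},{"offset": [0,0,0],"rotation": [0,0,0],"claw": 0.006},{"offset": [0,0,0],"rotation": [0,0,0],"claw": 0.006},{"offset": [0,0,0],"rotation": [0,0,0],"claw": 0.006},{"offset": [0,0,-0.03],"rotation": [0,0,0],"claw": 0.006},{"offset": [0,0,-0.06],"rotation": [0,0,0],"claw": 0.006},{"offset": [0,0,-0.1],"rotation": [0,0,0],"claw": 0.006},{"offset": [0,0,-0.15],"rotation": [0,0,0],"claw": 0.006},{"offset": [0,0,-0.175],"rotation": [0,0,0],"claw": 0.006},{"offset": [0,0,-0.175],"rotation": [0,0,0],"claw": 0.006}])

```text
t: 7.9
ee_pos: [0.4485, -0.3512, 0.247]
tool_rot: [[-0.292, -0.956, 0.007], [-0.956, 0.292, -0.003], [0.001, -0.007, -1.0]]
ft_force: [-0.1, -0.5, -1.2]
gripper_width: 0.0134
```

```bash
python3 - <<'E'
from h import *
go([.6012,.0222,.225],rot(19.9));print(r.sense()["ee_pos"])
E
```

```text
off [-0.4018 -0.0369  0.0217] rot [-0.0066 -0.0037 -0.6434]
[ 0.4485 -0.3512  0.247 ]
```

Call:
drive_tool(plan=[{"offset": [-0.04,-0.004,0],"rotation": [-0.006,-0.003,-0.1],"claw": 0.006},{"offset": [-0.08,-0.008,0],"rotation": [-0.006,-0.003,-0.2],"claw": 0.006},{"offset": [-0.12,-0.012,0],"rotation": [-0.006,-0.003,-0.3],"claw": 0.006},{"offset": [-0.16,-0.016,0],"rotation": [-0.006,-0.003,-0.4],"claw": 0.006},{"offset": [-0.2,-0.02,0],"rotation": [-0.006,-0.003,-0.5],"claw": 0.006},{"offset": [-0.25,-0.024,0],"rotation": [-0.006,-0.003,-0.6],"claw": 0.006},{"offset": [-0.3,-0.028,0],"rotation": [-0.006,-0.003,-0.643],"claw": 0.006},{"offset": [-0.34,-0.032,0.01],"rotation": [-0.006,-0.003,-0.643],"claw": 0.006},{"offset": [-0.37,-0.035,0.015],"rotation": [-0.006,-0.003,-0.643],"claw": 0.006},{"offset": [-0.39,-0.037,0.02],"rotation": [-0.006,-0.003,-0.643],"claw": 0.006},{"offset": [-0.402,-0.037,0.021],"rotation": [-0.006,-0.003,-0.643],"claw": 0.006},{"offset": [-0.402,-0.037,0.021],"rotation": [-0.006,-0.003,-0.643],"claw": 0.006}])

```text
t: 9.1
ee_pos: [0.6009, 0.0241, 0.2248]
tool_rot: [[0.342, -0.94, -0.001], [-0.94, -0.342, 0.0], [-0.0, 0.001, -1.0]]
ft_force: [0.1, 0.3, -1.8]
gripper_width: 0.0135
```

```bash
python3 - <<'E'
from h import *
snap("wrist","w5");snap("top","t5");snap("scene","s5"); s=r.sense();print(s["ee_pos"],s["tool_rot"],s["gripper_width"])
a=load("w5")["im"][130:330,126:386]; 
b=[]
for n in("t5","s5"):
    d=load(n);u,v=proj(d,[.6012,.0222,.16]).astype(int);print(n,u,v);b.append(cv2.resize(d["im"][v-33:v+33,u-43:u+43],(390,300),interpolation=2))
cv2.imwrite("pics/m5.png",np.vstack([cv2.resize(a[:110],None,fx=3,fy=3*.9,interpolation=2),np.hstack(b)]))
E
```

```text
[0.601  0.0206 0.2257] [[ 0.3383 -0.941   0.0002]
 [-0.941  -0.3383 -0.0017]
 [ 0.0017  0.0004 -1.    ]] 0.013561744072920332
t5 211 163
s5 289 200
```

View pics/m5.png

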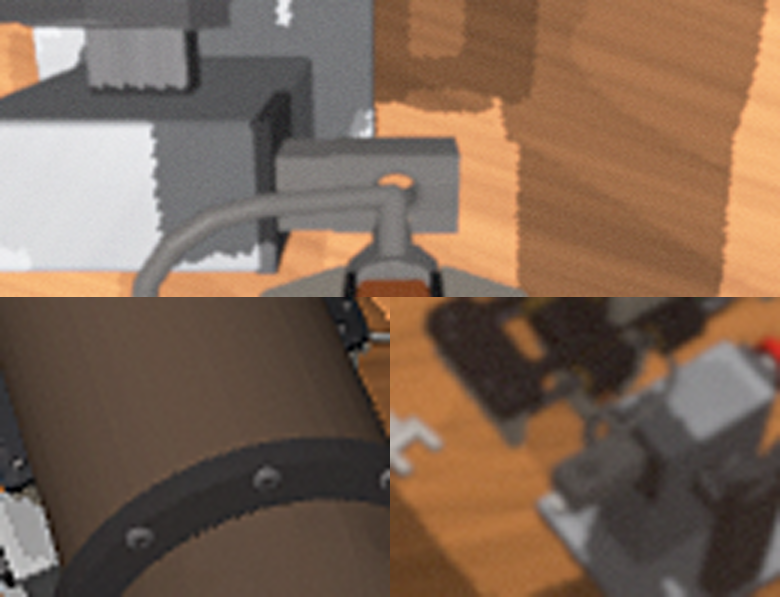

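```bash
python3 - <<'E'
from h import *
w=load("w5");W=lambda u,v,z:onz(w,126+u/3,130+v/2.7,z)
R=rot(19.9);p=lambda q:R.T@(q-np.array([.6012,.0222,.142]))
print(p(W(396,180,.142)),p(W(396,174,.142)),p(W(378,183,.142)),p(W(414,183,.142)))
print("edges",p(W(396,157,.142)),p(W(396,233,.142)),"end",p(W(458,190,.142)))
print("TCP",p(np.array([.601,.0206,.142])), p(np.array([.6009,.0241,.142])))
g=[126+393/3]; q=r.sense();print("axis col of TCP line",[proj(w,q["ee_pos"]+q["tool_rot"]@[0,0,dz]) for dz in(0,.054,.084)])
go([.6012,.0222,.2],R)
E
```

```text
[ 0.    -0.004  0.   ] [ 0.    -0.006  0.   ] [-0.005 -0.003  0.   ] [ 0.0051 -0.003   0.    ]
edges [-0.     -0.0115  0.    ] [0.0001 0.0136 0.    ] end [ 0.0175 -0.0008  0.    ]
TCP [0.0014 0.0007 0.    ] [-0.0019 -0.0004  0.    ]
axis col of TCP line [array([260.9255, 246.8318]), array([260.1365, 214.2527]), array([259.8372, 201.8954])]
off [-0.0015 -0.0007  0.0257] rot [ 0.0004 -0.0017 -0.0022]
```

Call:
drive_tool(plan=[{"offset": [-0.0015,-0.0007,0.01],"rotation": [0,-0.0017,-0.002],"claw": 0.006},{"offset": [-0.0015,-0.0007,0.018],"rotation": [0,-0.0017,-0.002],"claw": 0.006},{"offset": [-0.0015,-0.0007,0.022],"rotation": [0,-0.0017,-0.002],"claw": 0.006},{"offset": [-0.0015,-0.0007,0.022],"rotation": [0,-0.0017,-0.002],"claw": 0.006},{"offset": [-0.0015,-0.0007,0.022],"rotation": [0,-0.0017,-0.002],"claw": 0.006}])

```text
t: 9.75
ee_pos: [0.6012, 0.0221, 0.2036]
tool_rot: [[0.34, -0.94, -0.0], [-0.94, -0.34, -0.0], [-0.0, 0.0, -1.0]]
ft_force: [-0.4, 0.0, -2.1]
gripper_width: 0.0139
```

```bash
python3 - <<'E'
from h import *
c=snap("wrist","w6");w=load("w6");q=r.sense();print(q["ee_pos"])
print([proj(w,q["ee_pos"]+q["tool_rot"]@[0,0,dz]) for dz in(0,.054)],"hole",proj(w,[.6012,.0222,.142]))
go([.6012,.0222,.2],rot(19.9))
go([.6012,.0222,.158],rot(19.9))
cv2.imwrite("pics/w6c.png",cv2.resize(w["im"][150:280,176:346],None,fx=4.5,fy=4.5,interpolation=2))
E
```

```text
[0.6013 0.0222 0.2038]
[array([255.1218, 244.4607]), array([255.522 , 212.4745])] hole [255.5362 209.1631]
off [-0.      0.0001  0.0038] rot [ 0.0001 -0.     -0.0002]
off [-0.      0.0001  0.0458] rot [ 0.0001 -0.     -0.0002]
```

View pics/w6c.png

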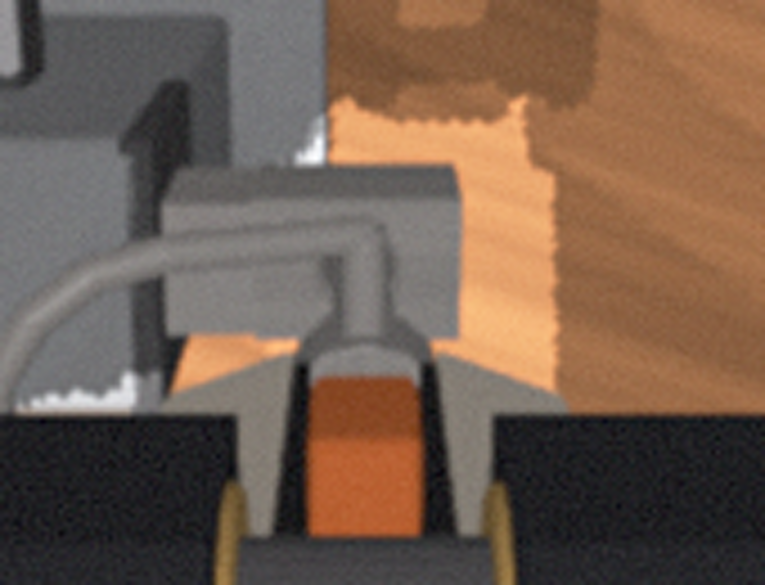

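```bash
python3 - <<'E'
from h import *
w=load("w6");R=rot(19.9)
for e in(459,460,461):
  for v in (200,209): print(e,v,R.T@(onz(w,176+e/4.5,v,.142)-onz(w,257.0,v,.142)))
im=w["im"].astype(float)
for v in (196,200,205,209,214,218): print(v,im[v,272:284].mean(1).round(),'|',im[v,244:272].mean(1).round())
E
```

```text
459 200 [ 0.0162 -0.      0.    ]
459 209 [ 0.0163 -0.      0.    ]
460 200 [ 0.0164 -0.      0.    ]
460 209 [ 0.0165 -0.      0.    ]
461 200 [ 0.0165 -0.      0.    ]
461 209 [ 0.0167 -0.      0.    ]
196 [123. 127. 129. 125. 126. 127. 144. 168. 174. 171. 178. 170.] | [130. 127. 125. 125. 133. 128. 125. 130. 128. 127. 127. 127. 126. 127.
 128. 124. 124. 130. 128. 125. 125. 126. 126. 126. 127. 128. 126. 127.]
200 [133. 128. 129. 133. 131. 135. 141. 162. 165. 167. 168. 168.] | [113. 117. 117. 118. 117. 123. 119. 118. 118. 127. 123. 123. 120. 126.
 119. 109.  99. 106. 124. 130. 129. 127. 135. 130. 123. 129. 128. 130.]
205 [127. 127. 130. 127. 127. 127. 149. 167. 167. 169. 170. 169.] | [124. 122. 119. 120. 122. 122. 122. 116. 117. 117. 125. 126. 133. 137.
 126. 124. 107.  98. 102. 111. 124. 128. 132. 129. 130. 128. 133. 129.]
209 [124. 126. 120. 125. 121. 129. 147. 164. 171. 169. 169. 169.] | [126. 119. 113.  97.  88.  83.  85.  93. 105. 117. 126. 129. 133. 127.
 127. 125. 112. 100.  90.  98. 111. 120. 123. 127. 127. 125. 124. 126.]
214 [125. 122. 116. 123. 121. 126. 159. 177. 180. 176. 180. 174.] | [121. 122. 116. 113. 111. 107.  84.  88. 101. 119. 123. 130. 129. 130.
 133. 121. 116.  99.  98. 112. 115. 125. 124. 122. 124. 125. 125. 121.]
218 [129. 129. 130. 124. 124. 135. 169. 187. 189. 187. 184. 184.] | [128. 128. 127. 131. 132. 119.  94.  85. 104. 116. 125. 128. 133. 132.
 126. 127. 111.  98.  96. 103. 123. 130. 128. 127. 126. 127. 122. 125.]
```

Call:
drive_tool(plan=[{"offset": [-0.001,0,0.004],"rotation": [0,0,0],"claw": 0.006},{"offset": [-0.001,0,0.008],"rotation": [0,0,0],"claw": 0.006},{"offset": [-0.001,0,0.012],"rotation": [0,0,0],"claw": 0.006},{"offset": [-0.001,0,0.016],"rotation": [0,0,0],"claw": 0.006},{"offset": [-0.001,0,0.02],"rotation": [0,0,0],"claw": 0.006},{"offset": [-0.001,0,0.02],"rotation": [0,0,0],"claw": 0.006}])

```text
t: 10.4
ee_pos: [0.6006, 0.0231, 0.183]
tool_rot: [[0.34, -0.94, -0.001], [-0.94, -0.34, -0.0], [-0.0, 0.001, -1.0]]
ft_force: [-0.0, 0.6, -1.9]
gripper_width: 0.0137
```

Call:
drive_tool(plan=[{"offset": [0,0,0.006],"rotation": [0,0,0],"claw": 0.006},{"offset": [0,0,0.012],"rotation": [0,0,0],"claw": 0.006},{"offset": [0,0,0.018],"rotation": [0,0,0],"claw": 0.006},{"offset": [0,0,0.023],"rotation": [0,0,0],"claw": 0.006},{"offset": [0,0,0.026],"rotation": [0,0,0],"claw": 0.006},{"offset": [0,0,0.028],"rotation": [0,0,0],"claw": 0.006},{"offset": [0,0,0.028],"rotation": [0,0,0],"claw": 0.006}])

```text
t: 11.1
ee_pos: [0.6017, 0.0236, 0.1595]
tool_rot: [[0.34, -0.94, 0.003], [-0.94, -0.34, -0.001], [0.002, -0.003, -1.0]]
ft_force: [-12.4, -2.5, 37.5]
gripper_width: 0.0137
```

Call:
drive_tool(plan=[{"offset": [0,0,0],"rotation": [0,0,0],"claw": 0.006},{"offset": [0,0,0],"rotation": [0,0,0],"claw": 0.026},{"offset": [0,0,0],"rotation": [0,0,0],"claw": 0.026},{"offset": [0,0,0],"rotation": [0,0,0],"claw": 0.026},{"offset": [0,0,-0.01],"rotation": [0,0,0],"claw": 0.026},{"offset": [0,0,-0.03],"rotation": [0,0,0],"claw": 0.026},{"offset": [0,0,-0.06],"rotation": [0,0,0],"claw": 0.026},{"offset": [0,0,-0.1],"rotation": [0,0,0],"claw": 0.026},{"offset": [0,0.05,-0.13],"rotation": [0,0,0],"claw": 0.026},{"offset": [0,0.05,-0.13],"rotation": [0,0,0],"claw": 0.026},{"offset": [0,0.05,-0.13],"rotation": [0,0,0],"claw": 0.026}])

```text
t: 12.2
ee_pos: [0.554, 0.0061, 0.2909]
tool_rot: [[0.339, -0.941, 0.006], [-0.941, -0.339, -0.001], [0.003, -0.005, -1.0]]
ft_force: [1.2, 1.1, 0.6]
gripper_width: 0.0263
```

```bash
python3 - <<'E'
from h import *
c=snap("wrist","w7");w=load("w7");q=r.sense();print(q["ee_pos"],q["ft_force"])
print(proj(w,[.6012,.0222,.15]))
snap("scene","s7")
u,v=proj(w,[.6012,.0222,.15]).astype(int);print(u-110,v-80)
cv2.imwrite("pics/w7c.png",cv2.resize(w["im"][v-80:v+80,u-110:u+110],None,fx=3.5,fy=3.5,interpolation=2))
E
```

```text
[0.5543 0.0064 0.2897] [0.6932 0.1648 0.4744]
[256.3219 135.2961]
146 55
```

View pics/w7c.png

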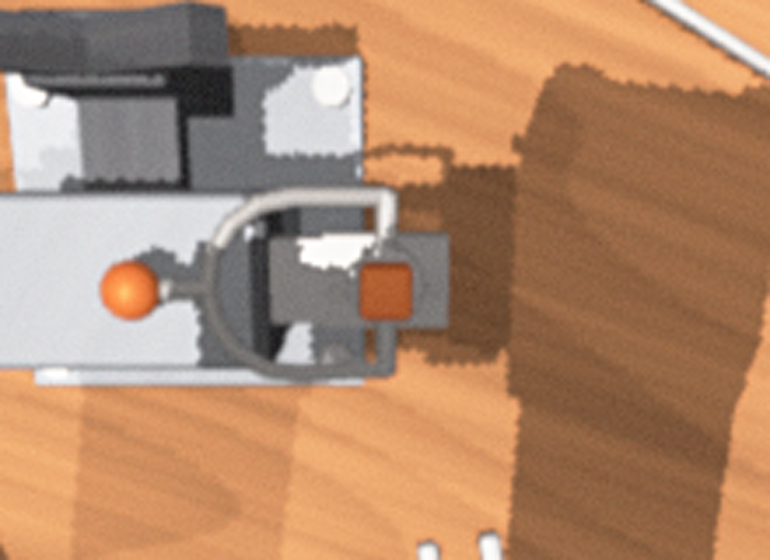

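```bash
cat >> h.py <<'E'
H=np.array([.601,.0225]); Y=np.array([-np.sin(np.radians(19.9)),np.cos(np.radians(19.9))])
X=np.array([Y[1],-Y[0]])
def ring(a,z,yaw,x=0,s=None): go([*(H+a*Y+x*X),z],rot(yaw),s)
E
python3 - <<'E'
from h import *
w=load("w7");W=lambda u,v,z:onz(w,146+u/3.5,55+v/3.5,z)
g=W(386,291,.176);print("pin",g,(g[:2]-H)@Y,(g[:2]-H)@X)
for z in(.165,.175,.185,.195):
    b=W(130,290,z)[:2]-H;print(z,"ball a,x",b@Y,b@X,np.hypot(b@Y,z-.15))
q=r.sense();print(q["joints"])
for y in(109.9,-70.1): ring(.1,.24,y)
E
```

```text
pin [0.601  0.0222 0.176 ] -0.00028094918488128016 -0.00011534348696080139
0.165 ball a,x 0.06831435515938263 -0.0008800949424912456 0.06994176950036557
0.175 ball a,x 0.06591328243301518 9.644221623131588e-05 0.07049511189504154
0.185 ball a,x 0.06351220970664774 0.0010729793749538667 0.07251758946504772
0.195 ball a,x 0.061111136980280346 0.002049516533676323 0.07589183792096874
[ 12.7562  17.8056 -25.0231  93.2724   7.946   70.5179 -83.9722]
off [-0.0991 -0.049   0.0489] rot [-0.0009 -0.0031 -1.5712]
off [-0.0991 -0.049   0.0489] rot [-0.0031  0.0009  1.5704]
```

Call:
drive_tool(plan=[{"offset": [-0.02,-0.01,0],"rotation": [0,0,-0.14],"claw": 0},{"offset": [-0.04,-0.02,0],"rotation": [0,0,-0.28],"claw": 0},{"offset": [-0.06,-0.03,0],"rotation": [0,0,-0.42],"claw": 0},{"offset": [-0.08,-0.04,0],"rotation": [0,0,-0.56],"claw": 0},{"offset": [-0.099,-0.049,0],"rotation": [0,0,-0.7],"claw": 0},{"offset": [-0.099,-0.049,0.01],"rotation": [0,0,-0.84],"claw": 0},{"offset": [-0.099,-0.049,0.02],"rotation": [0,0,-0.98],"claw": 0},{"offset": [-0.099,-0.049,0.03],"rotation": [0,0,-1.12],"claw": 0},{"offset": [-0.099,-0.049,0.04],"rotation": [0,0,-1.26],"claw": 0},{"offset": [-0.099,-0.049,0.048],"rotation": [0,0,-1.4],"claw": 0},{"offset": [-0.099,-0.049,0.048],"rotation": [0,0,-1.54],"claw": 0},{"offset": [-0.099,-0.049,0.048],"rotation": [0,0,-1.571],"claw": 0}])

```text
t: 13.5
ee_pos: [0.567, 0.1167, 0.239]
tool_rot: [[0.939, 0.344, -0.0], [0.344, -0.939, 0.0], [0.0, -0.0, -1.0]]
ft_force: [0.6, 0.7, -0.5]
gripper_width: 0.0005
```

```bash
python3 - <<'E'
from h import *
q=r.sense();print(q["ee_pos"],q["joints"])
ring(.1,.163,109.9)
E
```

```text
[0.567  0.1167 0.239 ] [ 14.331   26.6151 -44.9402  93.0745  19.8391  68.6081 -14.8028]
off [-0.0001  0.0002  0.076 ] rot [-0.0005 -0.      0.0035]
```

Call:
drive_tool(plan=[{"offset": [0,0,0.045],"rotation": [0,0,0.003],"claw": 0},{"offset": [0,0,0.075],"rotation": [0,0,0.003],"claw": 0},{"offset": [0,0,0.075],"rotation": [0,0,0.003],"claw": 0},{"offset": [0,0.017,0.073],"rotation": [0,0,0.003],"claw": 0},{"offset": [0,0.0325,0.06],"rotation": [0,0,0.003],"claw": 0},{"offset": [0,0.0525,0.046],"rotation": [0,0,0.003],"claw": 0},{"offset": [0,0.068,0.04],"rotation": [0,0,0.003],"claw": 0},{"offset": [0,0.0825,0.036],"rotation": [0,0,0.003],"claw": 0},{"offset": [0,0.098,0.036],"rotation": [0,0,0.003],"claw": 0},{"offset": [0,0.1125,0.04],"rotation": [0,0,0.003],"claw": 0},{"offset": [0,0.1125,0.04],"rotation": [0,0,0.003],"claw": 0}])

```text
t: 14.6
ee_pos: [0.6059, 0.0073, 0.1977]
tool_rot: [[0.942, 0.336, -0.002], [0.336, -0.942, -0.001], [-0.002, 0.001, -1.0]]
ft_force: [0.2, -0.8, -0.9]
gripper_width: 0.0005
```

```bash
python3 - <<'E'
from h import *
c=snap("wrist","w8");w=load("w8");q=r.sense();print(q["ee_pos"],(q["ee_pos"][:2]-H)@Y,q["ft_force"])
im=cv2.cvtColor(w["im"],cv2.COLOR_BGR2HSV)
m=cv2.inRange(im,(5,130,90),(14,255,255)); 
n,l,st,ce=cv2.connectedComponentsWithStats(m)
s=load("s7");s8=snap("scene","s8")
a=w["im"][100:340,100:420];d=load("s8");u,v=proj(d,[.6012,.0222,.17]).astype(int);print(u,v)
b=d["im"][v-45:v+35,u-50:u+50]
cv2.imwrite("pics/m8.png",np.hstack([cv2.resize(a,(400,300)),cv2.resize(b,(375,300),interpolation=2)]))
E
```

```text
[0.6054 0.0091 0.1979] -0.014100842855848192 [-1.001   0.6284 -0.5626]
290 198
```

View pics/m8.png

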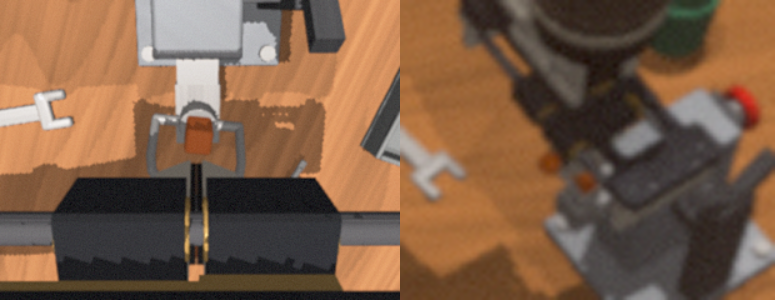

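Call:
drive_tool(plan=[{"offset": [0,0.016,0.006],"rotation": [0,0,0],"claw": 0},{"offset": [0,0.028,0.014],"rotation": [0,0,0],"claw": 0},{"offset": [0,0.028,0.014],"rotation": [0,0,0],"claw": 0},{"offset": [0,0.024,-0.01],"rotation": [0,0,0],"claw": 0},{"offset": [0,0.024,-0.03],"rotation": [0,0,0],"claw": 0},{"offset": [0,0.05,-0.03],"rotation": [0,0,0],"claw": 0},{"offset": [0,0.05,-0.03],"rotation": [0,0,0],"claw": 0},{"offset": [0,0.05,0],"rotation": [0,0,0],"claw": 0},{"offset": [0,0.05,0.025],"rotation": [0,0,0],"claw": 0},{"offset": [0,0.05,0.05],"rotation": [0,0,0],"claw": 0},{"offset": [0,0.05,0.078],"rotation": [0,0,0],"claw": 0},{"offset": [0,0.05,0.078],"rotation": [0,0,0],"claw": 0}])

```text
t: 15.9
ee_pos: [0.6191, -0.0368, 0.1161]
tool_rot: [[0.941, 0.339, -0.009], [0.339, -0.941, 0.001], [-0.008, -0.004, -1.0]]
ft_force: [-1.2, 0.3, -0.1]
gripper_width: 0.0008
```

```bash
python3 - <<'E'
from h import *
q=r.sense();print(q["ee_pos"],(q["ee_pos"][:2]-H)@Y,(q["ee_pos"][:2]-H)@X,q["ft_force"])
snap("scene","s9");d=load("s9")
print("ball expected th=215",[proj(d,[*(H-.07*np.cos(np.radians(t))*Y),.15-.07*np.sin(np.radians(t))]) for t in (0,20,35,50)])
m=cv2.inRange(cv2.cvtColor(d["im"],cv2.COLOR_BGR2HSV),(5,150,120),(13,255,255))
n,l,st,ce=cv2.connectedComponentsWithStats(m);print([(c.round(1),s[4]) for c,s in zip(ce,st) if 4<s[4]<300 and 240<c[0]<330 and 150<c[1]<260])
E
```

```text
[ 0.6191 -0.0368  0.1161] -0.061868652892886775 -0.0031682979491064658 [-1.1575  0.272  -0.0732]
ball expected th=215 [array([268.3218, 215.4268]), array([269.2981, 219.0147]), array([271.6231, 220.3582]), array([275.0925, 220.4916])]
[(array([297.9, 167.5]), np.int32(177)), (array([243.6, 155.6]), np.int32(23)), (array([253. , 154.4]), np.int32(5)), (array([249.3, 159.3]), np.int32(26)), (array([253.6, 166.8]), np.int32(10)), (array([249., 170.]), np.int32(7)), (array([321.9, 174.1]), np.int32(7)), (array([296.1, 186.5]), np.int32(11)), (array([292.2, 188.2]), np.int32(6)), (array([289.1, 196.3]), np.int32(41)), (array([250.6, 200.8]), np.int32(5)), (array([261. , 223.9]), np.int32(21)), (array([266.2, 224. ]), np.int32(6)), (array([267.9, 229.6]), np.int32(48)), (array([274.3, 238.3]), np.int32(41))]
```

Call:
drive_tool(plan=[{"offset": [0,0,-0.012],"rotation": [0,0,0],"claw": 0},{"offset": [0.003,0.03,-0.03],"rotation": [0,0,0],"claw": 0},{"offset": [0.003,0.075,-0.03],"rotation": [0,0,0],"claw": 0.038},{"offset": [0.003,0.075,-0.03],"rotation": [0,0,0],"claw": 0.038},{"offset": [0.003,0.075,-0.01],"rotation": [0,0,0],"claw": 0.038},{"offset": [0.003,0.075,0.004],"rotation": [0,0,0],"claw": 0.038},{"offset": [0.003,0.075,0.004],"rotation": [0,0,0],"claw": 0.038},{"offset": [0.003,0.075,0.004],"rotation": [0,0,0],"claw": 0.038}])

```text
t: 16.75
ee_pos: [0.6488, -0.1055, 0.115]
tool_rot: [[0.941, 0.34, -0.006], [0.34, -0.941, 0.001], [-0.005, -0.003, -1.0]]
ft_force: [0.2, 0.8, -0.2]
gripper_width: 0.0377
```

```bash
python3 - <<'E'
from h import *
q=r.sense();print(q["ee_pos"],(q["ee_pos"][:2]-H)@Y,(q["ee_pos"][:2]-H)@X,q["ft_force"],q["gripper_width"])
snap("wrist","w10");w=load("w10")
snap("scene","s10");d=load("s10");u,v=proj(d,[.6012,.0222,.15]).astype(int)
b=d["im"][v-40:v+40,u-50:u+50]
cv2.imwrite("pics/m10.png",np.hstack([cv2.resize(w["im"][0:300,56:456],(400,300)),cv2.resize(b,(375,300),interpolation=2)]))
ring(-.06,.114,109.9);ring(-.012,.123,109.9)
E
```

```text
[ 0.6488 -0.1055  0.115 ] -0.13664174816631056 0.0013329749845429112 [ 0.1718  0.7529 -0.2352] 0.0376665003500775
off [-0.0018 -0.0768  0.0016] rot [-0.0025  0.0042 -0.0007]
off [-0.0019 -0.1248 -0.0073] rot [-0.0025  0.0042 -0.0007]
```

View pics/m10.png

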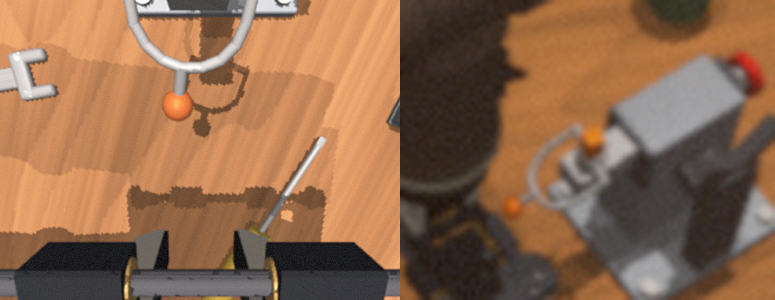

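```bash
python3 - <<'E'
from h import *
w=load("w10");s=load("s10");u,v=proj(s,[.6012,.0222,.15]).astype(int)
B=tri([(w,56+178,104),(s,u-50+113/3.75,v-40+207/3.75)]);b=B[:2]-H
print(B,"a",b@Y,"x",b@X,"dist",np.hypot(np.hypot(*b),B[2]-.15),"yaw err",np.degrees(np.arctan2(b@X,-(b@Y))),"theta",180+np.degrees(np.arctan2(.15-B[2],np.hypot(*b))))
for n,(p,q) in dict(w=(234,104)).items():
  for z in(.1,.11,.12,.13): c=onz(w,p,q,z)[:2]-H;print(z,c@Y,c@X,np.hypot(np.hypot(*c),z-.15))
q=r.sense();print(q["ee_pos"])
ring(-.062,.18,109.9)
E
```

```text
[ 0.6111 -0.0363  0.1132] a -0.05870111198861195 x -0.01050130436883952 dist 0.07009138947407449 yaw err -10.142607642244341 theta 211.70234203439514
0.1 -0.05880762017359208 -0.011732147862226941 0.07807675379997961
0.11 -0.0588869584174569 -0.010952941682790405 0.07202527891765435
0.12 -0.058966296661321756 -0.010173735503353765 0.06693675399990058
0.13 -0.05904563490518657 -0.00939452932391723 0.06304477918570678
[ 0.6492 -0.1055  0.1154]
off [-0.0021 -0.075  -0.0644] rot [-0.0025  0.0042 -0.0007]
```

Call:
drive_tool(plan=[{"offset": [-0.001,0,-0.04],"rotation": [-0.002,0.004,0],"claw": 0.06},{"offset": [-0.001,-0.03,-0.064],"rotation": [-0.002,0.004,0],"claw": 0.06},{"offset": [-0.001,-0.077,-0.064],"rotation": [-0.002,0.004,0],"claw": 0.06},{"offset": [-0.001,-0.077,-0.064],"rotation": [-0.002,0.004,0],"claw": 0.06},{"offset": [-0.001,-0.077,-0.03],"rotation": [-0.002,0.004,0],"claw": 0.06},{"offset": [-0.001,-0.077,0],"rotation": [-0.002,0.004,0],"claw": 0.06},{"offset": [-0.001,-0.077,0.014],"rotation": [-0.002,0.004,0],"claw": 0.06},{"offset": [-0.001,-0.077,0.014],"rotation": [-0.002,0.004,0],"claw": 0.04},{"offset": [-0.001,-0.077,0.014],"rotation": [-0.002,0.004,0],"claw": 0.025},{"offset": [-0.001,-0.077,0.014],"rotation": [-0.002,0.004,0],"claw": 0.01},{"offset": [-0.001,-0.077,0.014],"rotation": [-0.002,0.004,0],"claw": 0.01}])

```text
t: 17.95
ee_pos: [0.6229, -0.0333, 0.103]
tool_rot: [[0.941, 0.34, 0.002], [0.34, -0.941, 0.0], [0.002, 0.0, -1.0]]
ft_force: [0.3, 0.1, 0.8]
gripper_width: 0.0327
```

```bash
python3 - <<'E'
from h import *
q=r.sense();print(q["ee_pos"],(q["ee_pos"][:2]-H)@Y,(q["ee_pos"][:2]-H)@X,q["ft_force"],q["gripper_width"])
ring(-.055,.093,109.9,.001)
E
```

```text
[ 0.6229 -0.0333  0.103 ] -0.0599447799379665 0.0015895397964220247 [0.3464 0.1142 0.793 ] 0.032707844905926806
off [-0.0006 -0.0049  0.01  ] rot [ 0.0002 -0.0018 -0.0008]
```

Call:
drive_tool(plan=[{"offset": [-0.0015,0,0.002],"rotation": [0,0,0],"claw": 0.01},{"offset": [-0.0015,0,0.002],"rotation": [0,0,0],"claw": 0.01},{"offset": [-0.0015,0,0.002],"rotation": [0,0,0],"claw": 0.01},{"offset": [-0.0015,0,0.002],"rotation": [0,0,0],"claw": 0.01}])

```text
t: 18.35
ee_pos: [0.6214, -0.0339, 0.101]
tool_rot: [[0.941, 0.34, 0.002], [0.34, -0.941, 0.0], [0.002, 0.0, -1.0]]
ft_force: [-1.2, 0.0, 0.1]
gripper_width: 0.014
```

Call:
drive_tool(plan=[{"offset": [0,-0.003,0.004],"rotation": [0,0,0],"claw": 0.01},{"offset": [0,-0.006,0.009],"rotation": [0,0,0],"claw": 0.01},{"offset": [0,-0.006,0.009],"rotation": [0,0,0],"claw": 0.01},{"offset": [0,-0.006,0.009],"rotation": [0,0,0],"claw": 0.034},{"offset": [0,-0.006,0.009],"rotation": [0,0,0],"claw": 0.034},{"offset": [0,-0.006,0.009],"rotation": [0,0,0],"claw": 0.034},{"offset": [0,-0.003,0.004],"rotation": [0,0,0],"claw": 0.034},{"offset": [0,0,-0.012],"rotation": [0,0,0],"claw": 0.034},{"offset": [0,0,-0.014],"rotation": [0,0,0],"claw": 0.034},{"offset": [0,0,-0.014],"rotation": [0,0,0],"claw": 0.034}])

```text
t: 19.35
ee_pos: [0.6222, -0.0341, 0.1163]
tool_rot: [[0.941, 0.339, 0.004], [0.339, -0.941, 0.0], [0.004, 0.001, -1.0]]
ft_force: [0.3, 0.4, -0.3]
gripper_width: 0.0338
```

```bash
python3 - <<'E'
from h import *
q=r.sense();print(q["ee_pos"],(q["ee_pos"][:2]-H)@Y,(q["ee_pos"][:2]-H)@X,q["ft_force"],q["gripper_width"])
ring(-.03,.118,109.9);ring(-.011,.122,109.9)
snap("wrist","w11");s=snap("scene","s11")
for n,c in(("w11",[.622,-.034,.11]),("s11",[.622,-.034,.11])):
    d=load(n);m=cv2.inRange(cv2.cvtColor(d["im"],cv2.COLOR_BGR2HSV),(5,150,120),(14,255,255))
    print(n,proj(d,c));k,l,st,ce=cv2.connectedComponentsWithStats(m);print([(e.round(1),t[4]) for e,t in zip(ce,st) if 15<t[4]<2000 and np.hypot(*(e-proj(d,c)))<70])
E
```

```text
[ 0.6222 -0.0341  0.1163] -0.06040754293635058 0.000706316245001359 [ 0.3475  0.4263 -0.2996] 0.0338385541512794
off [-0.0007 -0.0304 -0.0017] rot [ 0.001  -0.0037 -0.0015]
off [-0.0008 -0.0494 -0.0057] rot [ 0.001  -0.0037 -0.0015]
w11 [256.976  239.2242]
[(array([256., 223.]), np.int32(397))]
s11 [270.8504 221.0035]
[(array([278.8, 264.3]), np.int32(23))]
```

Call:
drive_tool(plan=[{"offset": [-0.0007,-0.01,-0.001],"rotation": [0,-0.003,0],"claw": 0.034},{"offset": [-0.0007,-0.02,-0.0015],"rotation": [0,-0.003,0],"claw": 0.034},{"offset": [-0.0007,-0.028,-0.002],"rotation": [0,-0.003,0],"claw": 0.034},{"offset": [-0.0007,-0.036,-0.004],"rotation": [0,-0.003,0],"claw": 0.034},{"offset": [-0.0007,-0.042,-0.0055],"rotation": [0,-0.003,0],"claw": 0.034},{"offset": [-0.0007,-0.046,-0.0055],"rotation": [0,-0.003,0],"claw": 0.034},{"offset": [-0.0007,-0.046,-0.0055],"rotation": [0,-0.003,0],"claw": 0.034}])

```text
t: 20.15
ee_pos: [0.6049, 0.0099, 0.1208]
tool_rot: [[0.94, 0.34, -0.001], [0.34, -0.94, -0.001], [-0.001, 0.0, -1.0]]
ft_force: [0.0, -0.5, -0.1]
gripper_width: 0.034
```

```bash
python3 - <<'E'
from h import *
q=r.sense();print(q["ee_pos"],(q["ee_pos"][:2]-H)@Y,(q["ee_pos"][:2]-H)@X,q["ft_force"],q["gripper_width"])
E
```

```text
[0.6049 0.0099 0.1208] -0.013142658524160869 -0.0006299726160321575 [ 0.0346 -0.4994 -0.0971] 0.033950002214053504
```

Call:
drive_tool(plan=[{"offset": [0.0005,0,0],"rotation": [0.12,0,0],"claw": 0.034},{"offset": [0.0005,0,0],"rotation": [0.25,0,0],"claw": 0.034},{"offset": [0.0005,-0.002,0],"rotation": [0.25,0,0],"claw": 0.034},{"offset": [0.0005,-0.004,0],"rotation": [0.25,0,0],"claw": 0.034},{"offset": [0.0005,-0.006,0],"rotation": [0.25,0,0],"claw": 0.034},{"offset": [0.0005,-0.006,0],"rotation": [0.25,0,0],"claw": 0.034}])

```text
t: 20.75
ee_pos: [0.6032, 0.0161, 0.1209]
tool_rot: [[0.94, 0.331, -0.085], [0.342, -0.911, 0.23], [-0.001, -0.245, -0.97]]
ft_force: [1.3, -2.8, -1.7]
gripper_width: 0.0338
```

```bash
python3 - <<'E'
from h import *
q=r.sense();print(q["ee_pos"],(q["ee_pos"][:2]-H)@Y,(q["ee_pos"][:2]-H)@X,q["ft_force"],q["gripper_width"])
E
```

```text
[0.6032 0.0161 0.1209] -0.006759013585211891 -0.0001563113648650308 [ 1.265  -2.8304 -1.7207] 0.03376232217169918
```

Call:
drive_tool(plan=[{"offset": [0,0.0195,-0.005],"rotation": [0,0,0],"claw": 0.034},{"offset": [0,0.048,-0.012],"rotation": [0,0,0],"claw": 0.034},{"offset": [0,0.097,-0.0245],"rotation": [0,0,0],"claw": 0.034},{"offset": [0,0.135,-0.034],"rotation": [-0.12,0,0],"claw": 0.034},{"offset": [0,0.135,-0.08],"rotation": [-0.25,0,0],"claw": 0.034},{"offset": [0,0.12,-0.13],"rotation": [-0.25,0,0],"claw": 0.034},{"offset": [0,0.12,-0.13],"rotation": [-0.25,0,0],"claw": 0.034},{"offset": [0,0.12,-0.13],"rotation": [-0.25,0,0],"claw": 0.034}])

```text
t: 21.55
ee_pos: [0.6551, -0.1231, 0.22]
tool_rot: [[0.939, 0.343, 0.004], [0.343, -0.939, -0.004], [0.002, 0.005, -1.0]]
ft_force: [-0.9, -0.0, -2.1]
gripper_width: 0.0341
```

```bash
python3 - <<'E'
from h import *
q=r.sense();print(q["ee_pos"],(q["ee_pos"][:2]-H)@Y,q["ft_force"])
snap("wrist","w12");w=load("w12")
print(proj(w,[*H,.15]))
d0=snap("top","t12");d=load("t12");u2,v2=proj(d,[.6012,.0222,.15]).astype(int);t=d["im"][max(0,v2-30):v2+30,u2-40:u2+40]
snap("scene","s12");d=load("s12");u,v=proj(d,[.6012,.0222,.14]).astype(int)
b=d["im"][v-30:v+45,u-50:u+50]; print(u-50,v-30, proj(d,[*H,.08]),proj(d,[*H,.176]))
pu,pv=proj(w,[*H,.12]).astype(int);print(pu,pv)
a=w["im"][max(0,pv-75):max(0,pv-75)+150,pu-100:pu+100]
cv2.imwrite("pics/m12.png",np.hstack([cv2.resize(a,(400,300),interpolation=2),cv2.resize(b,(400,300),interpolation=2)]))
E
```

```text
[ 0.6551 -0.1231  0.22  ] -0.15530392410341043 [-0.932  -0.0284 -2.1376]
[255.8687 -20.1783]
239 174 [287.864  215.3989] [290.5141 197.5969]
255 -4
```

View pics/m12.png

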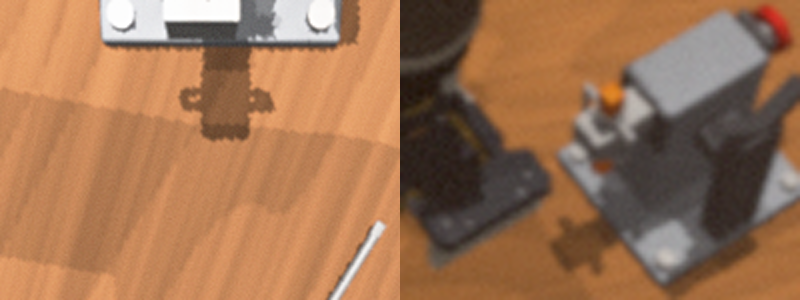

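```bash
python3 - <<'E'
from h import *
q=r.sense();print(q["t"],np.abs(q["dq"]).max());print(r.sign_off())
E
```

```text
21.7 0.5803150814166038
the job is handed in; nothing more can be done
None
```

I finished the job and handed it in at 21.7 s of the 72 s allowed. My checks showed the lock in place, though sign-off gives no verdict.

- **Lock bar:** I pushed it home by the red knob. It stopped dead at about 36 N, and the cross hole showed clear on the -y side.
- **Linchpin:** I took the orange pin from the rack and pushed it through the hole. The shoulder met the bar at the expected height, within about 1 mm, with about 38 N of contact force. The hinge was across the bar.
- **Ring:** I swung it over and past the bar's free end. On the way the pin turned about 10° in the hole. I squared it by pinching the ball, then pushed both legs together until they met the stop at about 3 N.
- **Last picture:**
  - The ball hangs directly below the bar, within about 1 pixel of where it should be relative to the grip.
  - The shadow shows the legs evenly on either side of the bar.
  - The red knob is home.
  - The gripper is clear, about 15 cm away.

No check failed outright. I judged the final ring angle and hinge direction from that one low-resolution view and the earlier contact force, not from a close-up. I took no picture of the rack after lifting the pin out, so that the blue and black pins stayed undisturbed rests on the arm's clear path.

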